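# Uncover the sample pot and slide it over to the other hotplate position

## Robot

A 6-joint arm with a two-finger parallel gripper is mounted at the origin on the work surface. World frame = base frame: x ahead of the robot, y to its left, z up, the work surface at z = 0. Lengths are in m, angles in rad, forces in N, time in s.
With the tool pointing down it reaches from about 0.375 to 0.825 m from the base axis. Payload 5.5 kg.
Tool frame: the origin (TCP) lies on the mounting face of the last link; the fingertips stand 173 mm ahead of it and the grasp point (between the pads) lies 155 mm ahead of it; z points along the fingers, y is the line along which they close (so a half turn about z gives the same grasp; the last joint's range is limited). The gripper opens to 85 mm and grips with 20 to 120 N. Pads are 22 mm wide; open, the fingers measure 114 mm over their backs; the gripper's body (76 mm by 85 mm) begins 54 mm behind the grasp point. The pads swing forward as they close: fully open they stand 13 mm farther back than shut.
Start: joints at [-1.203, 0.314, -0.047, 1.21, 0, 1.571], TCP at [0.216, -0.56, 0.405] pointing down, gripper open.
Joint ranges: [-2.67, 2.67], [-0.69, 1.73], [-1.03, 1.25], [-2.08, 2.16], [-1.42, 1.45], [-3.14, 3.14]. Speed limits (rad/s): [2.39, 2.39, 3.01, 3.14, 3.14, 3.14].

## Interface

Orientations are given as a rotation vector (axis times angle).
In Python, from cell import r gives the robot as it stands. Calls block until the motion is done:
- r.goto(position, orientation): joint-space move of the TCP to a pose.
- r.movel(position, attitude=None, vel=0.15, stop_force=None): straight line of the TCP; attitude=None keeps the orientation; vel is the mean speed in m/s. With stop_force (N) it stops when the force on the tool has changed by that much, and returns True; else False.
- r.set_joints(angles): joint-space move.
- r.gripper_to(opening): finger opening in m; the grip force is fixed at half the most; returns when the fingers have stopped.
- r.wait(seconds).
- r.inverse_kinematics(position, orientation): joint angles nearest the present ones, or None.
- r.get_state(): the state.
- r.capture(name): name is "side" or "top"; returns a dict with "img" (384x512x3 uint8, blue, green, red), "range_z" (384x512 float32, m along the optical axis (not along the pixel's ray), 0 where there is no reading), "camera_matrix" (3x3 intrinsics, pixels), "T" (4x4, takes a point from camera to world coordinates). Camera axes: x right, y up, looking along -z (the intrinsics and any distortion apply to the point x, -y, -z); pixel columns grow to the right and rows downward; lengths in m; the calibration is good to about 2 mm. A picture is of the moment at which its call begins.
A pose or a line that the arm cannot do raises r.Unreachable and nothing moves.
- r.hand_in(): hands the job in; it is judged then, once.
The state is a dict: "clock": time; "joint_positions": joint angles; "qd": joint speeds; "tau": joint torques, N m; "tcp_pos": TCP position; "orientation": TCP orientation; "contact_force": force on the tool from outside, world axes, zero at the start; "moment": the same for the moment, N m; "gripper_width": finger opening in m; "grasp_force": force on a finger pad.
Only numpy, scipy, OpenCV 4.12 (cv2) and the standard library are available. Lean on these libraries where they do the work, as an engineer would, in place of code of your own. Each camera call takes 0.05 s, during which the arm holds its last target. There are 200 camera calls.

## Task

Lift the lid off the steel sample pot by its knob and set it down, knob up, in the middle of the square cork mat (do not drop it). Then slide the open pot across the hotplate, without lifting or tipping it, until it stands wholly inside the double ring, and let go. Leave all the other things on the bench and the hotplate where they are.

Things in the scene. Friction and masses are not known exactly. Their poses are not given: they have to be found in the camera images.
- hotplate: low twin laboratory hotplate, white case with flat black top, fixed to the bench; 260 (its x) x 400 (its y) x 60 high. Origin: centre of its underside on the bench; z up, so its top is at z = 60 mm; its front with two small control knobs (purely for show, reaching 15 mm out) faces -x, the robot
- single_ring: thin pale circle printed on the hotplate's top, 142 across; the pot starts inside it. At the left or right end of the plate. Flat, nothing to catch on. Origin: its centre, at the level of the plate's top
- double_ring: two concentric thin pale circles printed on the hotplate's top, 142 and 158 across, at the other end of the plate, 180 to 220 from the single ring: where the pot must go. Flat, nothing to catch on. Origin: centre of the circles, at the level of the plate's top
- pot: open round steel saucepan with one straight handle, standing loose on the hotplate; 104 outer dia x 70 high, wall 3, about 0.4 to 0.65 kg. Origin: centre of its underside; z up; the handle points along its own -x
- pot_grip (a point): point in the middle of the pot's black bar handle, 100 from the pot's axis along its -x and 50 above the pot's underside. The bar is 16 wide x 14 high, its centre line level at 50, and reaches from 63 to 148 from the axis; axes as the pot's. Below the bar: 43 free above the hotplate; its end may overhang the plate's front edge
- lid: loose round steel lid on the pot, 114 dia, round black knob on top, 0.14 kg. Origin: centre of its flat underside; z up through the knob. A step 90 dia x 6 deep hangs into the pot with 4 mm play (origin then 64 above the pot's underside); on a flat surface it rests on that step. Rim from 6 to 10 above the origin, dome top at 16, knob 28 dia from 26 to 54
- lid_knob (a point): point on the axis of the lid's knob 44 above the lid's underside, where the knob (28 dia) can be gripped from above
- mat: square cork mat, 140 x 140 x 8, fixed to the bench at the left or the right of the hotplate. Origin: centre of its underside on the bench; its top is at z = 8 mm
- tray: square open aluminium tray, 140 x 140 x 22, fixed to the bench at the other side of the hotplate from the mat, with two cylinders in it. Origin: centre of its underside
- jar: small glass jar with black cap standing on the hotplate near its far edge, 36 dia x 60 high; loose, leave it where it is. Origin: centre of its underside
- beaker: glass beaker on the bench at the right of the hotplate, 72 dia x 95 high; loose, leave it where it is. Origin: centre of its underside
- bottle: white plastic bottle on the bench at the left of the hotplate, 60 dia x 150 high; loose, leave it where it is. Origin: centre of its underside
- weight: brass knobbed weight standing on the hotplate near its far left corner, 40 dia x 58 high; loose, leave it where it is. Origin: centre of its underside
- sleeve_a: plain aluminium cylinder standing in the tray, 32 dia x 75 high; loose, leave it where it is. Origin: centre of its underside
- sleeve_b: plain aluminium cylinder standing in the tray, 32 dia x 75 high; loose, leave it where it is. Origin: centre of its underside
Things that resemble listed ones, but are neither listed nor needed, are in the scene too. Leave any red look-alike of the pot alone.

How it is judged:
On the way, in this order (a step that is already met when the one before it is completed fails the run):
1. the lid stands on the cork mat, knob up, let go (horizontal distance between lid and mat below 0.05 m and z of lid in the frame of mat between 0.004 and 0.013 m and angle between lid's own z axis and vertical below 0.1 rad and contact force between the fingers and lid below 0.1 N and linear speed of lid below 0.02 m/s), for 0.2 s.
2. the pot stands wholly inside the double ring, let go (horizontal distance between pot and double_ring below 0.018 m and z of pot in the frame of hotplate below 0.064 m and angle between pot's own z axis and vertical below 0.06 rad and contact force between the fingers and pot below 0.1 N), for 0.2 s.
At the end, for the whole second after the job is handed in: The lid rests level and knob up on the cork mat, its centre within 50 mm of the mat's centre; the open pot stands upright on the hotplate within 18 mm of the double ring's centre, so wholly inside the inner circle; both are released and at rest (all of step 1 and all of step 2 and linear speed of pot below 0.02 m/s); the robot touches nothing.
It fails at once if the pot is lifted more than 8 mm off the hotplate or dropped off it (z of pot in the frame of hotplate above 0.068 m or z of pot in the frame of hotplate below 0.05 m).
It fails at once if the pot is tipped by more than about 10 degrees (angle between pot's own z axis and vertical above 0.18 rad).
It fails at once if the lid is dropped (falls freely by more than about 25 mm) (linear speed of lid above 0.7 m/s and contact force between the fingers and lid below 0.1 N).
It fails at once if another thing is moved by more than 30 mm (distance of any of jar, beaker, bottle, weight, sleeve_a, sleeve_b from where it was at the start of the episode above 0.03 m).
It fails at once if another thing is knocked over (angle between any of jar, beaker, bottle, weight, sleeve_a, sleeve_b's own z axis and vertical above 0.5 rad).
It also fails if it takes over 53 s, if anything falls off the work surface, if the arm or the gripper's body presses on something with over 40 N, if the wrist force passes 120 N, or if a joint passes its speed limit or range.

## Working session

There is one attempt and no reset: what is moved stays moved. The work goes in short steps, each a Python script; the robot and the scene stay as the last script left them, time stands still between calls to the robot, and variables do not carry over. Pictures are saved under pics/ and viewed, at most 10 in all, crops included, and the job is handed in when it is done.

```bash
ls; mkdir -p pics; python3 - <<'E'
from cell import r
import cv2,numpy as np,pickle
d={n:r.capture(n) for n in("top","side")}
pickle.dump(d,open("c0.pkl","wb"))
for n in d:
    cv2.imwrite(f"pics/{n}0.png",d[n]["img"]); print(n,d[n]["camera_matrix"].tolist(),np.round(d[n]["T"],3).tolist(),list(d[n]))
print(r.get_state())
E
```

```text
pics
top [[377.20030669776656, 0.0, 258.38928812116455], [0.0, 377.20030669776656, 192.68286819611623], [0.0, 0.0, 1.0]] [[0.008, 0.982, -0.19, 0.299], [-1.0, 0.004, -0.022, 0.0], [-0.021, 0.19, 0.982, 1.162], [0.0, 0.0, 0.0, 1.0]] ['img', 'range_z', 'camera_matrix', 'T']
side [[429.07398005953894, 0.0, 247.83332933376673], [0.0, 429.07398005953894, 193.6347731868695], [0.0, 0.0, 1.0]] [[-0.876, 0.301, -0.378, 0.071], [-0.483, -0.571, 0.664, 0.739], [-0.016, 0.764, 0.645, 0.841], [0.0, 0.0, 0.0, 1.0]] ['img', 'range_z', 'camera_matrix', 'T']
{'clock': 0.1, 'joint_positions': array([-1.20296582e+00,  3.14202702e-01, -4.79587924e-02,  1.21017033e+00,
        2.81908483e-05,  1.57081226e+00]), 'qd': array([-0.00092623, -0.00065852,  0.0022733 , -0.00022253,  0.00175574,
       -0.0005533 ]), 'tau': array([-4.95668428e-04, -5.40766025e+01,  3.40541017e+01,  1.11559263e-02,
        1.33274266e-04, -1.63473363e-06]), 'tcp_pos': array([ 0.21567576, -0.55964747,  0.40390104]), 'orientation': array([-3.0871257e+00, -5.7423341e-01,  3.9738969e-04]), 'contact_force': array([0.389328  , 0.18391574, 0.64649082]), 'moment': array([ 0.0030655 , -0.02100165,  0.04111719]), 'grasp_force': 0.0, 'gripper_width': 0.08496908647634663}
```

View pics/top0.png

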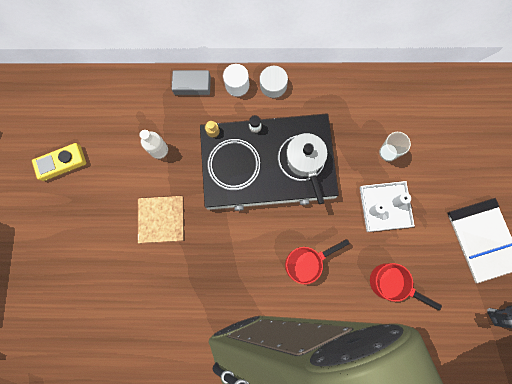

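View pics/side0.png

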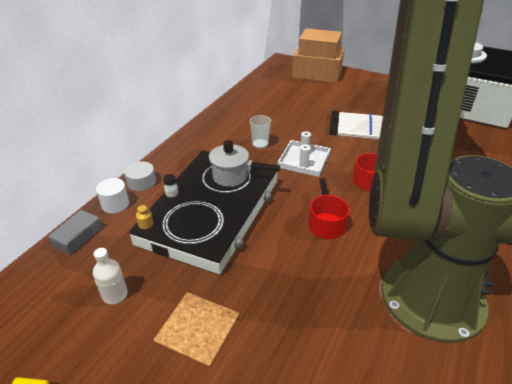

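The top view shows the steel pot with its lid at about (307,155), knob (308,149), handle tip (320,200), the double ring at (234,164) and the cork mat at (160,219). The jar (255,124), weight (212,128) and bottle (153,145) are nearby.
Candidates for the pot: steel pot (307,155), red pan (305,265), red pan (390,282). The white tubs (236,80) and (273,82) could pass for the lid. I choose the steel pot, which stands on the hotplate and has a black knob.

```bash
cat > h.py <<'E'
import numpy as np,cv2
def ray(c,uv,z):
    K,T=c["camera_matrix"],c["T"]; uv=np.atleast_2d(uv).astype(float)
    d=np.c_[(uv[:,0]-K[0,2])/K[0,0],-(uv[:,1]-K[1,2])/K[1,1],-np.ones(len(uv))]@T[:3,:3].T
    o=T[:3,3]; return o+d*((z-o[2])/d[:,2])[:,None]
def cloud(c):
    K,T=c["camera_matrix"],c["T"]; z=c["range_z"].astype(float); v,u=np.mgrid[:z.shape[0],:z.shape[1]]
    P=np.stack([(u-K[0,2])/K[0,0]*z,-(v-K[1,2])/K[1,1]*z,-z],-1)@T[:3,:3].T+T[:3,3]
    P[z<=0]=np.nan; return P
def box(u0,u1,v0,v1,m):
    o=np.zeros(m.shape,bool); o[v0:v1,u0:u1]=True; return o&m
def cen(m):
    v,u=np.nonzero(m); return np.array([u.mean(),v.mean()])
E
python3 - <<'E'
import pickle,cv2,numpy as np
from h import *
d=pickle.load(open("c0.pkl","rb")); c=d["top"]; im=c["img"]; g=cv2.cvtColor(im,cv2.COLOR_BGR2GRAY); P=cloud(c); s=d["side"]; Ps=cloud(s)
hsv=cv2.cvtColor(im,cv2.COLOR_BGR2HSV)
m=box(125,195,185,255,(g>125))
q=max(cv2.findContours(m.astype(np.uint8),0,2)[0],key=cv2.contourArea); rc=cv2.minAreaRect(q)
print("mat",rc,ray(c,rc[0],.008),ray(c,cv2.boxPoints(rc),.008).round(3).tolist())
# plate dark top
m=box(190,350,100,215,g<70); q=max(cv2.findContours(m.astype(np.uint8),0,2)[0],key=cv2.contourArea); rc=cv2.minAreaRect(q)
print("plate",rc,ray(c,cv2.boxPoints(rc),.06).round(3).tolist())
# double ring
m=box(203,265,134,192,g>110); q=max(cv2.findContours(m.astype(np.uint8),0,2)[0],key=cv2.contourArea)
e=ray(c,q[:,0],.06)[:,:2].astype(np.float32); print("ring",len(q),cv2.fitEllipse(e), "z",np.nanmedian(P[160:168,230:240,2]))
# single ring
m=box(275,292,135,185,g>110)
# knob
m=box(298,320,138,162,g<70); print("knob",m.sum(),cen(m),np.nanmedian(P[m],0), ray(c,cen(m),.185) )
m3=box(275,350,120,215,P[...,2]>.17); print("knob cloud",m3.sum(),P[m3].mean(0).round(4),P[m3].max(0),P[m3].min(0))
m4=box(275,350,120,215,(P[...,2]>.128)&(P[...,2]<.142)); e=P[m4][:,:2].astype(np.float32); print("lid",m4.sum(),cv2.minEnclosingCircle(e))
# handle
m5=box(300,345,170,215,(P[...,2]>.10)&(P[...,2]<.13)&(g<80)); print("handle",m5.sum()); e=P[m5]; print(e.mean(0),cv2.fitLine(e[:,:2].astype(np.float32),2,0,.01,.01).ravel(),e.min(0),e.max(0))
# side cloud
k=box(200,290,125,200,(Ps[...,2]>.17)); print("side knob",k.sum(),Ps[k].mean(0),Ps[k].max(0),Ps[k].min(0))
k=box(240,300,150,190,(Ps[...,2]>.105)&(Ps[...,2]<.122)&(cv2.cvtColor(s["img"],6)<80)); e=Ps[k]; print("side handle",k.sum(),e.mean(0),cv2.fitLine(e[:,:2].astype(np.float32),2,0,.01,.01).ravel(),e.min(0),e.max(0))
sc=[cv2.resize(im[110:215,195:345],None,fx=4,fy=4,interpolation=2)]
cv2.imwrite("pics/crop.png",sc[0])
E
```

```text
mat ((159.5, 219.5), (47.0, 45.0), 90.0) [[0.43672966 0.33169457 0.008     ]] [[0.51, 0.407, 0.008], [0.511, 0.265, 0.008], [0.365, 0.258, 0.008], [0.364, 0.397, 0.008]]
plate ((271.4109802246094, 159.97320556640625), (89.04972839355469, 131.29617309570312), 88.31531524658203) [[0.75, 0.195, 0.06], [0.763, -0.212, 0.06], [0.484, -0.211, 0.06], [0.47, 0.177, 0.06]]
ring 72 ((0.6014524102210999, 0.10158119350671768), (0.15785811841487885, 0.15827180445194244), 146.77264404296875) z 0.061456555117949785
knob 87 [307.7816092  148.93103448] [ 0.61133532 -0.11103003  0.17637984] [[ 0.60882083 -0.1095112   0.185     ]]
knob cloud 83 [ 0.6154 -0.1119  0.1766] [ 0.62919508 -0.10027443  0.18077772] [ 0.60287427 -0.12494624  0.17183434]
lid 1104 ((0.6162872314453125, -0.11187724769115448), 0.057414181530475616)
handle 172
[ 0.5121927  -0.14090546  0.1152701 ] [ 0.96021414  0.27926472  0.5121927  -0.14090545] [ 0.47286024 -0.15776171  0.10267917] [ 0.55094445 -0.1227963   0.12130353]
side knob 67 [ 0.61489157 -0.10863449  0.17732053] [ 0.63004338 -0.09660688  0.18247995] [ 0.60337087 -0.12617229  0.17055837]
side handle 179 [ 0.51212419 -0.13820389  0.11468187] [ 0.9583545   0.28558126  0.5121242  -0.13820389] [ 0.47384661 -0.15575543  0.10525619] [ 0.55072351 -0.12218376  0.12147382]
```

View pics/crop.png

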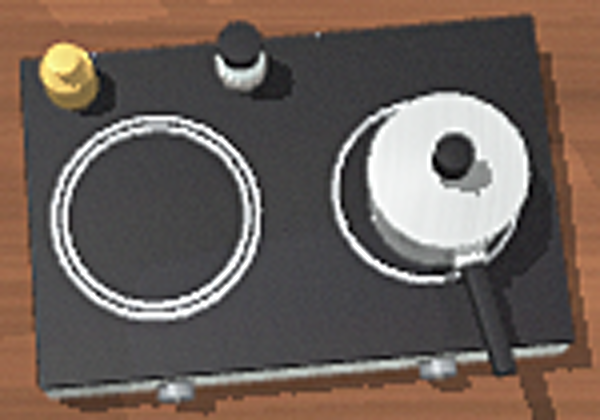

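The crop confirms the choice: the steel pot with its knobbed lid stands over the single ring, its handle toward the robot. The double ring is clear. Knob centre (0.616,-0.111), handle yaw about 0.283, mat (0.437,0.332), ring (0.601,0.102). Next, the lid.

```bash
cat >> h.py <<'E'
def ori(yaw): return np.pi*np.array([np.cos(yaw/2),np.sin(yaw/2),0])
YAW=.283
E
python3 - <<'E'
from cell import r
from h import *
import pickle
def st(t):
    s=r.get_state(); print(t,round(s["clock"],2),s["tcp_pos"].round(4),s["contact_force"].round(1),round(s["gripper_width"],4),round(s["grasp_force"],1))
o=ori(YAW); x,y=.616,-.111
for p in [(x,y,.323),(.437,.332,.207),(.52,-.139,.265),(.505,.073,.265)]: print(np.round(r.inverse_kinematics(p,o),2))
r.goto([x,y,.40],o); st("above")
r.gripper_to(.06)
print(r.movel([x,y,.324],vel=.12,stop_force=8)); st("down")
r.gripper_to(.0); st("grip")
r.movel([x,y,.345],vel=.04); st("lift")
r.movel([x,y,.43],vel=.15); st("up")
d={n:r.capture(n) for n in("top","side")}; pickle.dump(d,open("c1.pkl","wb"))
cv2.imwrite("pics/s1.png",d["side"]["img"])
E
```

```text
[-0.18  0.4  -0.11  1.06 -0.    2.68]
[ 0.65  0.38 -0.44  0.75 -0.   -2.77]
[-0.26  0.3  -0.4   0.87 -0.    2.6 ]
[ 0.14  0.25 -0.47  0.85 -0.    3.  ]
above 2.26 [ 0.6158 -0.1119  0.4001] [ 0.3  0.2 -0.5] 0.0853 0.0
False
down 3.42 [ 0.6163 -0.111   0.3247] [0.8 0.2 0.1] 0.0602 0.0
grip 3.82 [ 0.6165 -0.1111  0.3253] [ 0.1 -0.1  6.6] 0.0263 59.0
lift 4.49 [ 0.616  -0.111   0.3449] [-0.1  0.1 -2.5] 0.0267 59.0
up 5.21 [ 0.6158 -0.1109  0.429 ] [-0.  -0.  -1.5] 0.026 59.0
```

View pics/s1.png

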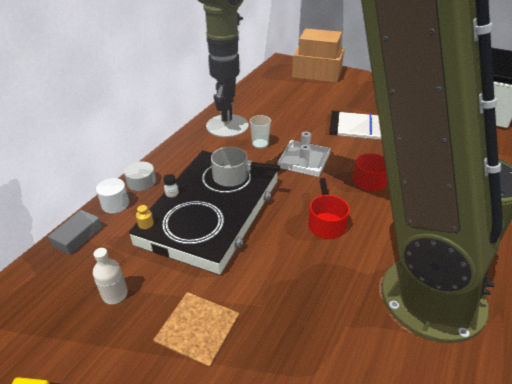

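The side view shows the lid hanging level from the gripper around (228,125) and the open pot still in the single ring at (230,165). Next I place the lid on the mat.

```bash
python3 - <<'E'
from cell import r
from h import *
import pickle
def st(t):
    s=r.get_state(); print(t,round(s["clock"],2),s["tcp_pos"].round(4),s["contact_force"].round(1),round(s["gripper_width"],4),round(s["grasp_force"],1))
x,y=.437,.332
r.goto([x,y,.40],ori(1.2)); st("over mat")
r.movel([x,y,.235],vel=.12)
print(r.movel([x,y,.200],vel=.03,stop_force=5)); st("touch")
r.gripper_to(.06); st("open")
r.movel([x,y,.36],vel=.15)
r.goto([.505,.0,.36],ori(YAW)); st("away")
d={n:r.capture(n) for n in("top","side")}; pickle.dump(d,open("c2.pkl","wb"))
cv2.imwrite("pics/s2.png",np.hstack([d["side"]["img"][80:384,40:350],d["top"]["img"][80:384,80:400]]))
c=d["side"]; P=cloud(c); g=cv2.cvtColor(c["img"],6)
k=box(240,300,140,190,(P[...,2]>.105)&(P[...,2]<.122)&(g<80)); e=P[k]; print("handle",k.sum(),e.mean(0),cv2.fitLine(e[:,:2].astype(np.float32),2,0,.01,.01).ravel(),e.min(0),e.max(0))
k=box(195,290,140,190,(P[...,2]>.124)&(P[...,2]<.136)); print("rim",k.sum(),cv2.minEnclosingCircle(P[k][:,:2].astype(np.float32)))
k=box(150,245,270,370,(P[...,2]>.014)&(P[...,2]<.022)); print("lid rim",k.sum(),cv2.minEnclosingCircle(P[k][:,:2].astype(np.float32)))
k=box(150,245,250,370,(P[...,2]>.05)&(P[...,2]<.075)); print("knob",k.sum(),P[k].mean(0),P[k].max(0))
E
```

```text
over mat 7.05 [0.4376 0.3314 0.4001] [ 0.6  0.1 -1.4] 0.0263 59.0
True
touch 9.4 [0.4368 0.3319 0.2092] [-0.5  0.   5.3] 0.0262 59.7
open 9.82 [0.4363 0.3315 0.2085] [0.4 0.6 0.2] 0.0597 0.0
away 12.26 [0.5051 0.0007 0.3599] [-0.3  0.6  1. ] 0.0599 0.0
handle 184 [ 0.51302735 -0.13756153  0.11494709] [ 0.954221    0.2991024   0.51302737 -0.13756153] [ 0.47167961 -0.15877313  0.1052234 ] [ 0.56565031 -0.11198495  0.12170648]
rim 111 ((0.6207258701324463, -0.1092100441455841), 0.05345408618450165)
lid rim 951 ((0.45099228620529175, 0.28283217549324036), 0.1089928075671196)
knob 515 [0.48506997 0.22518094 0.05985401] [0.57815762 0.34712193 0.06653494]
```

View pics/s2.png

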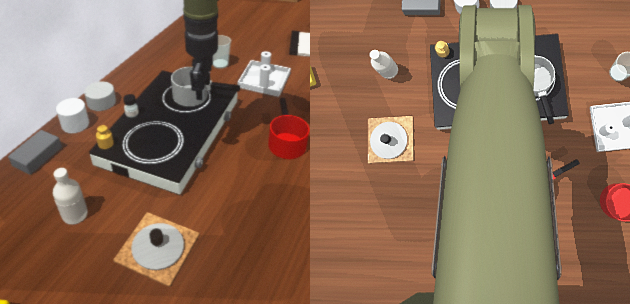

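The lid sits knob up in the middle of the mat, in the composite at (158,245) left and (388,140) right. The pot is undisturbed, with its handle line within about 1 mm of the earlier measurement. Next I slide the pot.

```bash
python3 - <<'E'
from cell import r
from h import *
import pickle
def st(t):
    s=r.get_state(); print(t,round(s["clock"],2),s["tcp_pos"].round(4),s["contact_force"].round(1),round(s["gripper_width"],4),round(s["grasp_force"],1))
o=ori(.288); x,y=.521,-.1375
r.gripper_to(.032)
r.goto([x,y,.33],o); st("above")
hit=r.movel([x,y,.266],vel=.08,stop_force=4); st(f"down {hit}")
if hit: raise SystemExit
r.gripper_to(0.); st("grip")
z=r.get_state()["tcp_pos"][2]
r.movel([x-.016,y+.2115,.266],vel=.06); st("slid")
c=r.capture("side"); pickle.dump(c,open("c3.pkl","wb")); cv2.imwrite("pics/s3.png",c["img"][80:384,40:440])
P=cloud(c); k=box(150,230,160,260,(P[...,2]>.124)&(P[...,2]<.136)); print("rim",k.sum(),cv2.minEnclosingCircle(P[k][:,:2].astype(np.float32)))
E
```

```text
above 13.37 [ 0.5208 -0.1381  0.3298] [-0.4 -0.1  0.2] 0.0319 0.0
down False 14.32 [ 0.5213 -0.1375  0.2665] [ 0.7 -0.2  1. ] 0.0321 0.0
grip 14.6 [ 0.5214 -0.1379  0.2668] [-0.9 -2.   4.6] 0.0148 60.3
slid 18.28 [0.5055 0.0731 0.2666] [-0.4 -5.8  5.3] 0.0149 60.8
rim 272 ((0.6026482582092285, 0.07222158461809158), 0.1119028627872467)
```

View pics/s3.png

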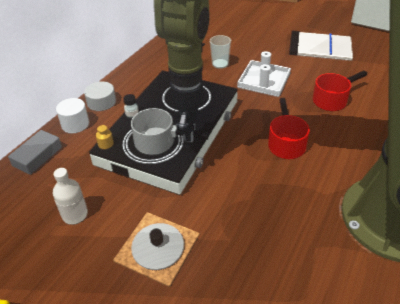

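The pot is now over the double ring at (153,135), still gripped. I'll release it, back off, and measure.

```bash
python3 - <<'E'
from cell import r
from h import *
def st(t):
    s=r.get_state(); print(t,round(s["clock"],2),s["tcp_pos"].round(4),s["contact_force"].round(1),round(s["gripper_width"],4),round(s["grasp_force"],1))
r.gripper_to(.034); r.movel([.5055,.0731,.40],vel=.12)
r.goto([.45,-.30,.40],ori(-.3)); st("away"); r.wait(.3)
d={n:r.capture(n) for n in("top","side")}
c=d["side"]; P=cloud(c)
k=box(150,235,160,260,(P[...,2]>.126)&(P[...,2]<.134)&(P[...,1]>.03)&(P[...,0]<.68)&(P[...,0]>.53)); print("side rim",k.sum(),cv2.minEnclosingCircle(P[k][:,:2].astype(np.float32)),P[k][:,2].min(),P[k][:,2].max())
c=d["top"]; P=cloud(c)
k=box(195,275,125,200,(P[...,2]>.124)&(P[...,2]<.136)&(P[...,0]<.68)&(P[...,0]>.53)); print("top rim",k.sum(),cv2.minEnclosingCircle(P[k][:,:2].astype(np.float32)))
cv2.imwrite("pics/f.png",np.hstack([cv2.resize(c["img"][110:250,130:270],None,fx=2.8,fy=2.8),cv2.resize(d["side"]["img"][140:370,130:360],(392,392))]))
E
```

```text
away 21.33 [ 0.4504 -0.2992  0.3999] [-0.1 -0.3  0.4] 0.0339 0.0
side rim 211 ((0.5984796285629272, 0.09859668463468552), 0.05472344160079956) 0.12602766689224 0.1335186362288081
top rim 142 ((0.5993013381958008, 0.09940820932388306), 0.052338480949401855)
```

View pics/f.png

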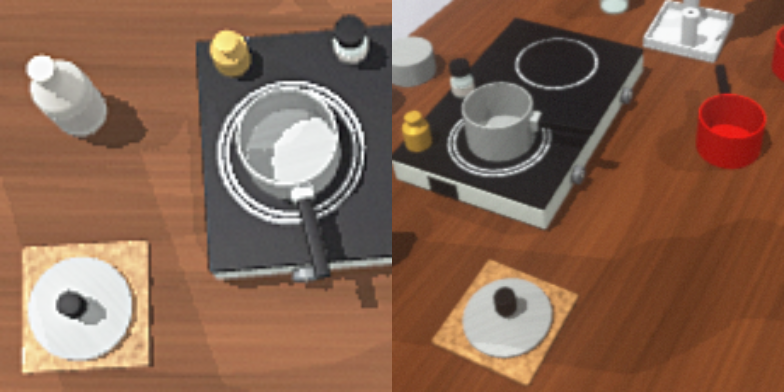

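The pot stands upright inside the double ring (left view, about (290,150)), measured at (0.599,0.099) against the ring centre (0.601,0.102), about 3 mm off. The lid is centred on the mat at (80,308), and everything else is in place.

```bash
python3 -c "
from cell import r
print(r.hand_in())"
```

```text
the job is handed in; nothing more can be done
None
```

The job is handed in at about 21 s of the 53 s allowed: the lid is knob up in the middle of the cork mat, and the open pot stands released inside the double ring, about 3 mm from its centre by camera; the judge's verdict was not shown.

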